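Pin an offcut in the bench-mounted trigger clamp

TASK

Lay the short thick offcut (the square one) flat on the trigger clamp's plywood board, between the two jaws and lengthwise along them, with one end close to the clamp's bar and the other sticking out past the jaw tips, and let go of it. Then pump the clamp's trigger towards its handle, squeeze after squeeze, until the moving jaw's rubber pad comes up and pins the offcut against the fixed jaw for sawing; do not shove the bar or the moving jaw by hand, and leave the loose things round about where they are. Let go, the coarse ratchet would slip back to its last tooth, so the program finishes while still holding the trigger squeezed, with the pad pressed in a few millimetres by the wood but not squashed flat into its jaw, which would crush the soft wood.

Things in the scene. Friction and masses are not known exactly. Their poses are not given: they have to be found in the camera images.
- block: short softwood offcut of square section with a pencil line on top, 45 x 45 mm and 120 mm long, about 0.12 kg, loose, lying on the bench. Origin: centre of its underside; its y axis runs along the 120 mm, z up (top at 45 mm).
- clamp: black one-hand trigger clamp with a toothed steel bar, on its side, screwed to a plywood board on the bench (fixed). Origin: on the bench under the bar's axis, in the plane of the fixed jaw's face. x: from handle to jaw tips; y: along the bar to the moving jaw; z up. In mm: board x -32..130, y -95..150, 18 thick; bar at x -10..10, z 42; housing x -26..26, y -66..-2, top z 66.
- jaw_face (a point): middle of the fixed jaw's rubber face, clamp frame (54, 0, 42) mm; the face covers x 28..80, z 24..60 mm, the jaw x 20..82, z 22..62 mm.
- pad_face (a point): middle of the face of the moving jaw's rubber pad (52 x 36 mm), which looks to the fixed jaw (clamp -y). The moving jaw has the fixed one's reach and height; its head round the bar ends at x 24 mm. The gap between the two faces is 83 mm minus bar_travel plus pad_squeeze.
- handle_back (a point): point on the back (clamp -y) face of the handle, clamp frame (-73, -55, 42) mm; one finger goes behind it. The handle spans x -112..-26, y -55..-33, z 29..55 mm (3 mm thicker in y beyond x -104) and overhangs the bare bench.
- trigger_grip (a point): point on the front (clamp +y) face of the trigger, 45 mm from its pivot, 42 mm above the bench: the other finger presses here, towards clamp -y. Released it stands 53 mm from handle_back, fully squeezed about 40 mm (measured along clamp y).
- trigger: the trigger: black plastic lever 72 mm long, 12 mm thick along clamp y, 22 mm high (z 31 to 53 mm). Origin: its pivot, clamp frame (-28, -14, 42) mm; it reaches from there about along clamp -x, leaning 8 degrees to +y when released and 8 degrees to -y when squeezed.
- moving_jaw: the toothed bar with the black plastic jaw fixed to its end and the pad on it (its origin is no point of interest; use point pad_face).
- pad: the rubber pad on the moving jaw (use point pad_face for its place).
- trigger_pull (a joint): trigger's swing, rad: 0 released, 0.28 fully squeezed; a spring of 3 to 5 N at trigger_grip returns it. A full squeeze draws the bar about 8 mm (34 mm per rad, less up to 4 mm until the pawl meets a tooth). Each N at trigger_grip beyond the spring gives 1.3 N on the bar, whose own friction takes 4 N.
- bar_travel (a joint): how far the bar and moving jaw have been drawn in, m: 0 fully open, 0.058 at most. Teeth every 4 mm: when the trigger is let go the bar stays, or under load slips back to the last tooth (up to 4 mm). It cannot be opened again.
- pad_squeeze (a joint): how far the moving jaw's rubber pad is pressed in by the wood, m: 0 free, 0.008 squashed flat; it pushes back with 2.5 N per mm, and beyond 0.008 it is hard.
- glue_bottle: upright glue bottle 203 mm tall, loose; leave it alone. Origin under its centre.
- thin_offcut: flat softwood offcut 70 x 160 x 19 mm, loose, not the one to clamp; leave it alone. Origin under its centre, y along its length.
- tape_measure: pocket tape measure 66 mm high, loose; leave it alone. Origin under its centre.
Mind the look-alikes: they are no part of the job. What is shaped like the block but blue or purple is not meant.

How it is judged (in metres and radians):
On the way, in this order (a step that is already met when the one before it is completed fails the run):
1. the square offcut lies flat on the clamp's board between the jaws, lengthwise along them, and has been let go (x of block in the frame of clamp between 0.078 and 0.116 m and z of block in the frame of clamp between 0.015 and 0.022 m and angle between block's own z axis and vertical below 0.06 rad and angle between the y axis of block and the x axis of clamp, either way round below 0.12 rad and y of block in the frame of clamp between 0.018 and 0.062 m and contact force between block and the arm below 0.1 N and linear speed of block below 0.02 m/s), for 0.2 s.
2. the trigger has been pumped until the moving jaw's pad and the fixed jaw both bear on the offcut (x of block in the frame of clamp between 0.078 and 0.116 m and z of block in the frame of clamp between 0.015 and 0.022 m and angle between block's own z axis and vertical below 0.06 rad and angle between the y axis of block and the x axis of clamp, either way round below 0.12 rad and value of joint pad_squeeze above 0.001 m and contact force between block and pad above 2 N and value of joint trigger_pull above 0.02 rad and contact force between the fingers and trigger above 1 N), for 0.2 s.
At the end, for the whole second after the job is handed in: The offcut lies flat between the jaws against the fixed one, middle 78-116 mm from the bar's axis, along the jaws within 7 degrees, untouched; the pad is pressed in 1.5-7.6 mm, pushing 3-22 N; the fingers keep the trigger squeezed (over 0.02 rad, 2-60 N) (x of block in the frame of clamp between 0.078 and 0.116 m and z of block in the frame of clamp between 0.015 and 0.022 m and angle between block's own z axis and vertical below 0.06 rad and angle between the y axis of block and the x axis of clamp, either way round below 0.12 rad and y of block in the frame of clamp between 0.02 and 0.026 m and value of joint pad_squeeze between 0.0015 and 0.0076 m and contact force between block and pad between 3 and 22 N and value of joint trigger_pull above 0.02 rad and contact force between the fingers and trigger between 2 and 60 N and contact force between block and the arm below 0.1 N and linear speed of block below 0.01 m/s); the arm keeps its last pose, push and grip.
It fails at once if the pad is squashed flat and crushes the wood (over 30 N) (contact force between block and pad above 30 N).
It fails at once if the robot shoves the bar, the moving jaw or its pad by hand (contact force between the arm and moving_jaw above 3 N).
It fails at once if a bystander is disturbed (distance of any of glue_bottle, thin_offcut, tape_measure from where it was at the start of the episode above 0.02 m).
It also fails if it takes over 58 s, if anything falls off the work surface, if the arm or the gripper's body presses on something with over 40 N, if the wrist force passes 120 N, or if a joint passes its speed limit or range.

ROBOT

A 6-joint arm with a two-finger parallel gripper is mounted at the origin on a cart in front of the work surface, level with it; the furniture and walls round the work are solid. World frame = base frame: x ahead of the robot, y to its left, z up, the work surface at z = 0. Lengths are in mm, angles in rad, forces in N, time in s.
With the tool pointing down it reaches from about 350 to 775 mm from the base axis. Payload 7.3 kg.
Tool frame: the origin (TCP) lies at the very end of the fingers, on their centre line; the grasp point (between the pads) lies 19 mm behind it; z points along the fingers, y is the line along which they close (so a half turn about z gives the same grasp; the last joint's range is limited). The gripper opens to 92 mm and grips with 3 to 60 N. Pads are 19 mm wide; open, the fingers measure 130 mm over their backs; the gripper's body (75 mm by 190 mm) begins 47 mm behind the grasp point.
Start: joints at [0.982, 0.342, 1.524, -0, 1.275, -0.146], TCP at [224.936, 474.393, 226.741] pointing down, gripper open.
Joint ranges: [-2.53, 2.53], [-0.77, 2.02], [0.04, 2.7], [-1, 4.14], [0.28, 2.66], [-3.11, 3.11]. Speed limits (rad/s): [2.57, 2.57, 3.14, 3.14, 3.14, 3.14].

INTERFACE

Orientations are given as [roll, pitch, yaw] about the fixed x, y, z axes, in that order (R = Rz(yaw) Ry(pitch) Rx(roll)).
In Python, from plant import get_obs, vision, workorder gives the robot as it stands.
- The arm moves only by the shell command python3 -m pendant 'ROWS' [OPENING]. ROWS is a JSON object of lists of equal length, an entry for each row: "dp": the shift along the tool's x, y, z in m, a list of three; "rotation": the turn, a rotation vector about the tool's x, y, z in rad, a list of three. A call has 1 to 8 rows; each row is the pose to reach, as a shift and turn from the pose commanded when the call began, along the tool's axes at that moment; what a row does not reach only later rows make up. A row lasts 1/8 s, in which the tool goes at most 62.5 mm and 10.7 degrees, less where a joint would pass 70% of its speed; a pose out of reach is approached as far as the arm can. A call with a gripper value outside its range is refused whole. OPENING is the finger opening in m, from 0 to 0.0918, set as the call begins (- or left out, the last holds). The fingers move at their own pace and stop on an object; the grip force is fixed at half the most. Time passes only in rows, so rows that repeat a pose let the fingers close. It gives the time, the measured TCP pose, the force, the opening and the grip force at its end, in the units of the state.
- get_obs(): the state, without advancing time (a new reading comes with each control period).
- vision.capture(name): name is "scene" or "side" or "wrist"; returns a dict with "pixels" (480x640x3 uint8, red, green, blue), "vfov" (degrees; the focal length in pixels is half the picture's height over the tangent of half this angle, whatever the lens; pixels are square), "cx", "cy" (the principal point, pixels), "pose" (4x4, takes a point from camera to world coordinates); the wrist camera has in their place "T_tool_cam" (4x4, takes a point from camera to tool coordinates, whose origin is the TCP and whose axes are the flange's). Camera axes: x right, y up, looking along -z (the intrinsics and any distortion apply to the point x, -y, -z); pixel columns grow to the right and rows downward; lengths in mm; the calibration is good to about 2 mm. The wrist camera is an equidistant fisheye: a pixel r from the principal point sees the ray r / f radians off the axis. A picture is of the moment at which its call begins: read the wrist's pose just before it. There is no depth.
- workorder.close_job(): hands the job in; it is judged then, once.
The state is a dict: "time": time; "joint_positions": joint angles; "dq": joint speeds; "tau": joint torques, N m; "tool_pos": TCP position; "tcp_rot": TCP orientation; "contact_force": force on the tool from outside, world axes, zero at the start; "moment": the same for the moment, N m; "grip_width": finger opening in mm; "finger_force": force on a finger pad.
Only numpy, scipy, OpenCV 4.12 (cv2) and the standard library are available. Lean on these libraries where they do the work, as an engineer would, in place of code of your own. Each camera call takes 0.05 s, during which the arm holds its last target. There are 200 camera calls.

## Working session

There is one attempt and no reset: what is moved stays moved. The work goes in short steps, Python scripts to look and compute and a shell command to move; the robot and the scene stay as the last step left them, time stands still between calls to the robot, and variables do not carry over. Pictures are saved under pics/ and viewed, at most 10 in all, crops included, and the job is handed in when it is done.

```bash
ls; mkdir -p pics
python3 - <<'E'
from plant import get_obs, vision
import cv2,numpy as np
print(get_obs())
for n in("scene","side"):
    c=vision.capture(n); cv2.imwrite(f"pics/{n}0.png",c["pixels"][:,:,::-1]); np.save(f"pics/{n}0.npy",c,allow_pickle=True)
    print(n,c["vfov"],c["cx"],c["cy"],np.round(c["pose"],3).tolist(),[k for k in c])
E
```

```text
pics
{'time': 0.0, 'joint_positions': array([ 9.82001019e-01,  3.42706631e-01,  1.52500083e+00, -1.90987195e-05,
        1.27542273e+00, -1.46009966e-01]), 'dq': array([-2.40565729e-03,  8.62932535e-05, -1.87480464e-03, -7.12190590e-04,
       -5.68869725e-04,  4.44951963e-04]), 'tau': array([-9.40359168e-04, -4.31235158e+01, -2.44225538e+01,  7.18916254e-02,
        5.57947950e-02, -1.78237515e-04]), 'tool_pos': array([224.70101695, 474.03137845, 226.05897639]), 'tcp_rot': array([-3.14006882e+00, -2.05629926e-04,  2.69881273e+00]), 'contact_force': array([-0.17095777, -0.45080945,  0.68114772]), 'moment': array([-0.01059499,  0.00615811, -0.02578175]), 'finger_force': 0.0, 'grip_width': 91.97868524146092}
scene 46.26258294403427 327.1662286230492 244.62675067822568 [[-0.899, 0.306, -0.315, 17.929], [-0.439, -0.618, 0.653, 1078.154], [0.005, 0.725, 0.689, 1227.548], [0.0, 0.0, 0.0, 1.0]] ['pixels', 'vfov', 'cx', 'cy', 'pose']
side 47.43715706694536 314.1217257541405 242.24739938766027 [[-0.996, 0.066, -0.068, 447.641], [-0.092, -0.51, 0.855, 1201.68], [0.021, 0.858, 0.514, 794.864], [0.0, 0.0, 0.0, 1.0]] ['pixels', 'vfov', 'cx', 'cy', 'pose']
```

View pics/scene0.png

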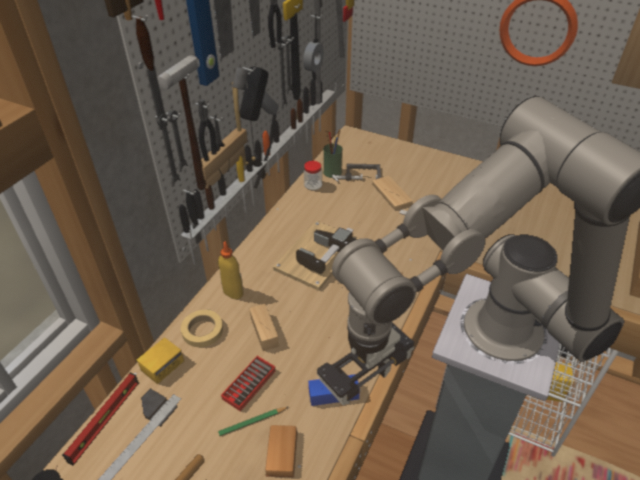

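View pics/side0.png

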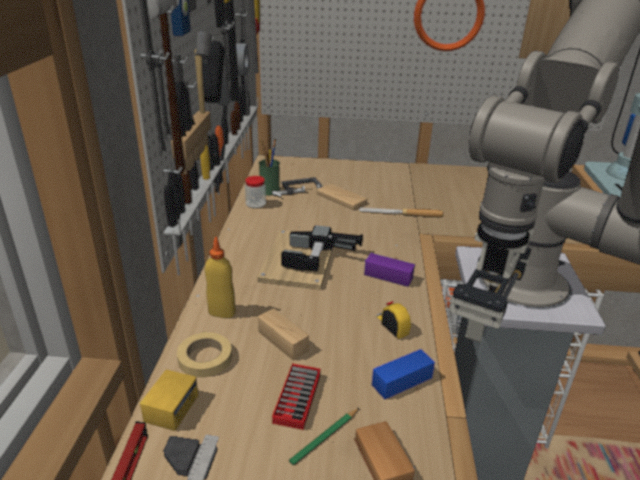

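The side view shows the pale block at about (284,335), and the clamp on its board at about (310,258). The handle points right, towards the robot. The blue, purple and orange blocks are decoys. I'll cast rays for rough positions and enlarge the clamp.

```bash
cat > h.py <<'E'
import numpy as np,cv2
from plant import get_obs,vision
from scipy.spatial.transform import Rotation as R
def ray(c,uv,T=None):
    u=np.atleast_2d(np.array(uv,float)); f=240/np.tan(np.radians(c["vfov"]/2))
    x=(u[:,0]-c["cx"]); y=(u[:,1]-c["cy"])
    if T is None:
        d=np.c_[x/f,-y/f,-np.ones(len(u))]; T=c["pose"]
    else:
        r=np.hypot(x,y)+1e-9; th=r/f
        d=np.c_[np.sin(th)*x/r,-np.sin(th)*y/r,-np.cos(th)]
    return T[:3,3],d@T[:3,:3].T
def plane(c,uv,z,T=None):
    o,d=ray(c,uv,T); return o+d*((z-o[2])/d[:,2])[:,None]
def proj(c,p,T=None):
    fish=T is not None; T=c["pose"] if T is None else T
    p=(np.atleast_2d(np.array(p,float))-T[:3,3])@T[:3,:3]; f=240/np.tan(np.radians(c["vfov"]/2))
    x,y,z=p[:,0],-p[:,1],-p[:,2]
    if fish:
        r=np.hypot(x,y); k=f*np.arctan2(r,z)/r
    else: k=f/z
    return np.c_[c["cx"]+k*x,c["cy"]+k*y]
def tool():
    o=get_obs(); T=np.eye(4); T[:3,:3]=R.from_euler("xyz",o["tcp_rot"]).as_matrix(); T[:3,3]=o["tool_pos"]; return T
def wrist(name):
    t=tool(); c=vision.capture("wrist"); c["W"]=t@c["T_tool_cam"]
    cv2.imwrite(f"pics/{name}.png",c["pixels"][:,:,::-1]); np.save(f"pics/{name}.npy",c,allow_pickle=True); return c
def load(n): return np.load(f"pics/{n}.npy",allow_pickle=True).item()
E
python3 - <<'E'
from h import *
s=load("side0");a=load("scene0")
print("block",plane(s,[284,335],30),plane(a,[263,327],30))
print("board corners side",plane(s,[[260,277],[322,287]],18))
print("clamp side",plane(s,[[318,250],[295,240],[360,240]],42).round())
print("bottle,tape,thin",plane(s,[[221,312],[397,332],[342,196]],10).round())
w=wrist("w0"); print(w["T_tool_cam"].round(3).tolist(),w["vfov"],w["cx"],w["cy"])
im=cv2.resize(s["pixels"][220:360,230:430,::-1],None,fx=4,fy=4,interpolation=cv2.INTER_CUBIC); cv2.imwrite("pics/crop.png",im)
E
```

```text
block [[577.16238367 317.22746754  30.        ]] [[578.30141002 307.34237511  30.        ]]
board corners side [[669.06105543  93.14026537  18.        ]
 [512.00561453 116.85910344  18.        ]]
clamp side [[534. -14.  42.]
 [600. -57.  42.]
 [425. -80.  42.]]
bottle,tape,thin [[ 735.  232.   10.]
 [ 335.  255.   10.]
 [ 488. -410.   10.]]
[[-0.0, 0.963, 0.27, 71.575], [1.0, 0.001, -0.001, 0.282], [-0.001, 0.27, -0.963, -158.237], [0.0, 0.0, 0.0, 1.0]] 65.70646984690485 314.2259120607788 240.72919255854663
```

View pics/crop.png

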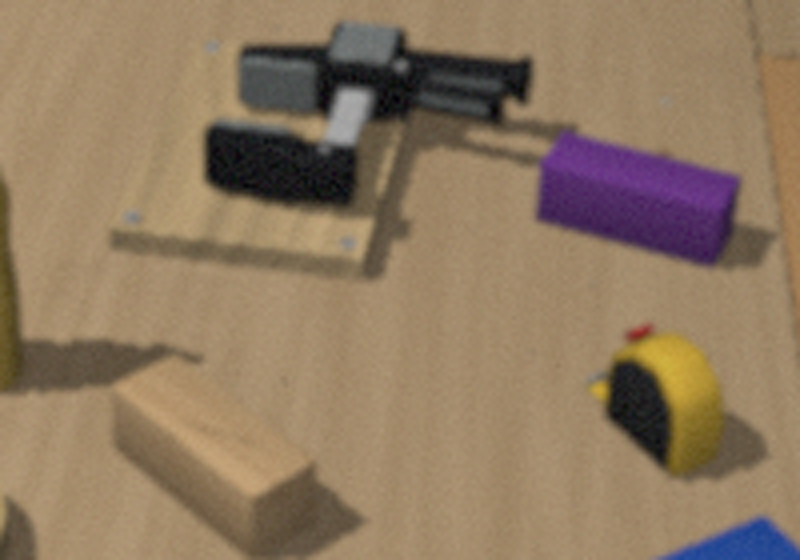

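The crop shows the clamp's handle and trigger pointing right (world -x), the moving jaw nearest the camera, and the block at crop (210,455). Next I'll put the wrist camera above both.

```bash
python3 -m pendant '{"dp":[[-0.054,-0.019,-0.002],[-0.108,-0.038,-0.004],[-0.162,-0.057,-0.006],[-0.216,-0.077,-0.008],[-0.27,-0.096,-0.01],[-0.324,-0.115,-0.012],[-0.378,-0.134,-0.014],[-0.433,-0.154,-0.014]],"rotation":[[0,0,0],[0,0,0],[0,0,0],[0,0,0],[0,0,0],[0,0,0],[0,0,0],[0,0,0]]}' 0.09
python3 -m pendant '{"dp":[[0,0,0],[0,0,0],[0,0,0]],"rotation":[[0,0,0],[0,0,0],[0,0,0]]}'
python3 -c "
from h import *
w=wrist('w1'); print(get_obs()['joint_positions'].round(3))"
```

```text
time: 1.15
tool_pos: [551.3, 148.3, 240.7]
tcp_rot: [3.141, -0.0, 2.699]
contact_force: [0.5, 1.3, 0.5]
grip_width: 90.1
finger_force: 0.0
time: 1.52
tool_pos: [549.3, 150.9, 240.8]
tcp_rot: [3.141, -0.0, 2.701]
contact_force: [-0.1, -0.7, -0.3]
grip_width: 90.1
finger_force: 0.0
[ 0.133  0.415  1.373  0.     1.354 -0.996]
```

View pics/w1.png

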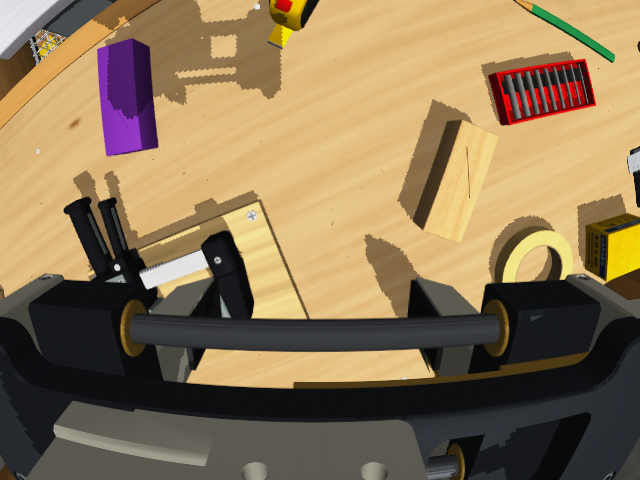

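The wrist view shows the block's top around (457,180), with its pencil line. The clamp is partly hidden by the gripper at about (180,250). I'll shift to see the clamp clear.

```bash
python3 -m pendant '{"dp":[[-0.04,-0.033,0],[-0.08,-0.066,0],[-0.12,-0.1,0],[-0.163,-0.133,0],[-0.163,-0.133,0],[-0.163,-0.133,0],[-0.163,-0.133,0]],"rotation":[[0,0,0],[0,0,0],[0,0,0],[0,0,0],[0,0,0],[0,0,0],[0,0,0]]}'
python3 -c "
from h import *
w=wrist('w2')
cv2.imwrite('pics/w2c.png',cv2.resize(w['pixels'][0:300,80:480,::-1],None,fx=2,fy=2,interpolation=cv2.INTER_CUBIC))
v=load('w1')
cv2.imwrite('pics/w1c.png',cv2.resize(v['pixels'][100:260,380:520,::-1],None,fx=3,fy=3,interpolation=cv2.INTER_CUBIC))"
```

```text
time: 2.45
tool_pos: [640.0, -38.4, 241.1]
tcp_rot: [3.141, -0.0, 2.701]
contact_force: [-0.0, -0.5, 0.6]
grip_width: 90.1
finger_force: 0.0
```

View pics/w2c.png

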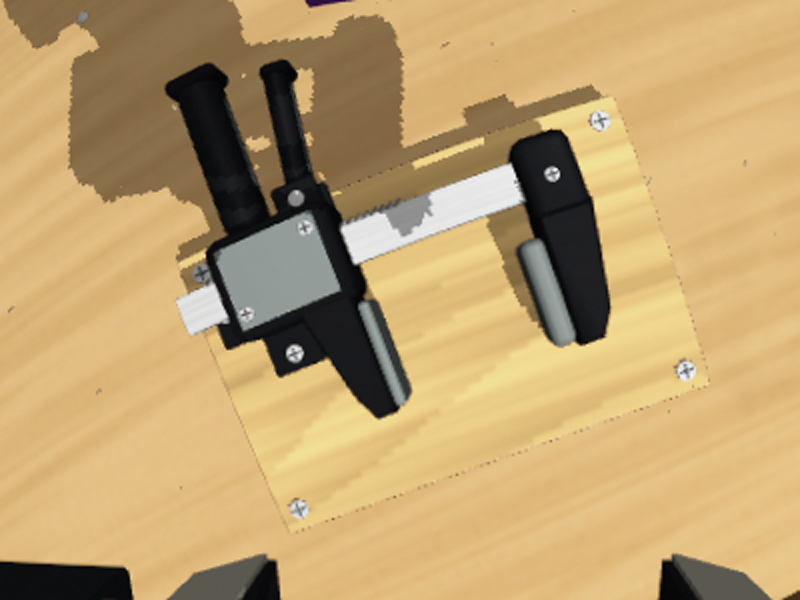

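View pics/w1c.png

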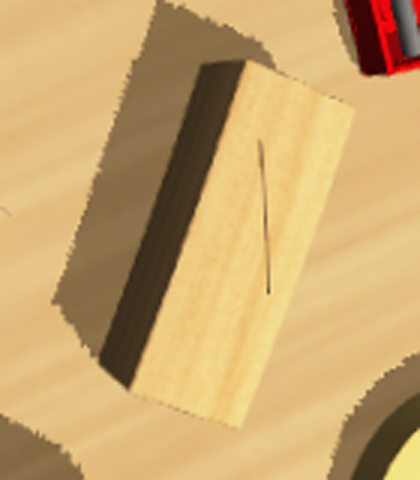

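The clamp crop shows the board corners at (612,97), (709,383) and (292,531). The handle is on the left around (205,130) and the trigger around (285,120). The block crop shows its top corners at (247,60), (355,107), (240,429) and (130,388).

```bash
cat > loc.py <<'E'
from h import *
def fit(local,world):
    a=np.array(local,float)[:,:2]; b=world[:,:2]; a0=a.mean(0); b0=b.mean(0)
    x=(a-a0)[:,0]+1j*(a-a0)[:,1]; y=(b-b0)[:,0]+1j*(b-b0)[:,1]
    th=np.angle(np.vdot(x,y)); c,s=np.cos(th),np.sin(th); M=np.array([[c,-s],[s,c]])
    t=b0-M@a0; return th,t,(a@M.T+t-b)
E
python3 - <<'E'
from loc import *
w=load("w2"); px=np.array([[612,97],[709,383],[292,531]])/2+[80,0]
P=plane(w,px,18,w["W"]); th,t,r=fit([[-32,150],[130,150],[130,-95]],P)
print("clamp",th,t,r.round(1).tolist())
c,s=np.cos(th),np.sin(th);M=np.array([[c,-s],[s,c]])
def cl(x,y,z): 
    p=M@[x,y]+t; return [*p,z]
chk={"handle back tip":(-112,-58,42),"jaw tip fixed":(82,0,62),"plate":(-26,-2,66),"trig grip":(-73,-2,42),"trig tip":(-99.3,2,53),"padtip":(80,83,60)}
for k,v in chk.items(): print(k,np.round(cl(*v)),((proj(w,[cl(*v)],w["W"])-[80,0])*2).round())
v=load("w1"); px=np.array([[247,60],[355,107],[240,429],[130,388]])/3+[380,100]
B=plane(v,px,45,v["W"]);
thb,tb,rb=fit([[-22.5,60],[22.5,60],[22.5,-60],[-22.5,-60]],B); print("fitA",thb,tb,rb.round(1).tolist())
thb,tb,rb=fit([[22.5,60],[-22.5,60],[-22.5,-60],[22.5,-60]],B); print("fitB",thb,tb,rb.round(1).tolist())
print(B.round(1))
s=load("side0")
print("side check", proj(s,B).round(), proj(s,[cl(130,150,18),cl(-32,150,18)]).round())
E
```

```text
clamp -0.0886496288951493 [535.88920629 -49.95604286] [[-1.6, 1.5], [0.9, 1.1], [0.7, -2.6]]
handle back tip [419. -98.  42.] [[171.  91.]]
jaw tip fixed [618. -57.  62.] [[409. 408.]]
plate [510. -50.  66.] [[320. 190.]]
trig grip [463. -45.  42.] [[297. 110.]]
trig tip [437. -39.  53.] [[282.  55.]]
padtip [623.  26.  60.] [[577. 342.]]
fitA 0.8209165527484719 [582.94746235 300.76497304] [[-1.3, 0.3], [0.3, 0.7], [0.3, -0.0], [0.7, -1.0]]
fitB 0.821246814543845 [582.94746235 300.76497304] [[29.3, 33.2], [-30.4, -32.2], [-30.3, -32.9], [31.4, 32.0]]
[[525.  324.9  45. ]
 [554.1 357.4  45. ]
 [641.9 276.4  45. ]
 [610.8 244.4  45. ]]
side check [[308. 334.]
 [292. 343.]
 [257. 315.]
 [274. 307.]] [[257. 276.]
 [320. 283.]]
```

```bash
cat > go.py <<'E'
from h import *
TH,T0=-0.0886,np.array([535.9,-50.0])
def cl(x,y,z):
    c,s=np.cos(TH),np.sin(TH); return np.array([T0[0]+c*x-s*y,T0[1]+s*x+c*y,z])
def to(p,yaw):
    t=tool(); d=t[:3,:3].T@(np.array(p)-t[:3,3])/1000
    r=R.from_matrix(t[:3,:3].T@R.from_euler("xyz",[np.pi,0,yaw]).as_matrix()).as_rotvec()
    print("dp",d.round(4),"rot",r.round(4),"rows",np.ceil(np.linalg.norm(d)/.0625),np.ceil(np.linalg.norm(r)/.186))
E
python3 -c "
from go import *
to([597.6,287.1,120],2.392)
v=load('w1')
print(plane(v,[[495,262],[515,225],[488,80],[505,122]],15,v['W']).round())
g=np.array([597.6,287.1,10]);ty=np.array([.682,.731,0])
print(g+ty*58,g-ty*58)"
```

```text
dp [0.1774 0.2764 0.1212] rot [4.00e-04 1.00e-04 3.09e-01] rows 6.0 2.0
[[698. 319.  15.]
 [666. 358.  15.]
 [498. 386.  15.]
 [549. 387.  15.]]
[637.156 329.498  10.   ] [558.044 244.702  10.   ]
```

```bash
python3 -m pendant '{"dp":[[0.03,0.046,0.01],[0.06,0.092,0.03],[0.09,0.138,0.05],[0.118,0.184,0.07],[0.148,0.23,0.1],[0.1774,0.2764,0.1212],[0.1774,0.2764,0.1212],[0.1774,0.2764,0.1212]],"rotation":[[0,0,0.1],[0,0,0.2],[0,0,0.309],[0,0,0.309],[0,0,0.309],[0,0,0.309],[0,0,0.309],[0,0,0.309]]}' 0.065
python3 -c "
from go import *
to([597.6,287.1,6],2.392)
w=wrist('w3')"
```

```text
time: 3.5
tool_pos: [598.3, 285.9, 120.1]
tcp_rot: [3.141, 0.001, 2.391]
contact_force: [0.9, -0.5, 0.6]
grip_width: 64.8
finger_force: 0.0
dp [0.0014 0.0003 0.1141] rot [ 0.0003  0.0007 -0.0005] rows 2.0 1.0
```

View pics/w3.png

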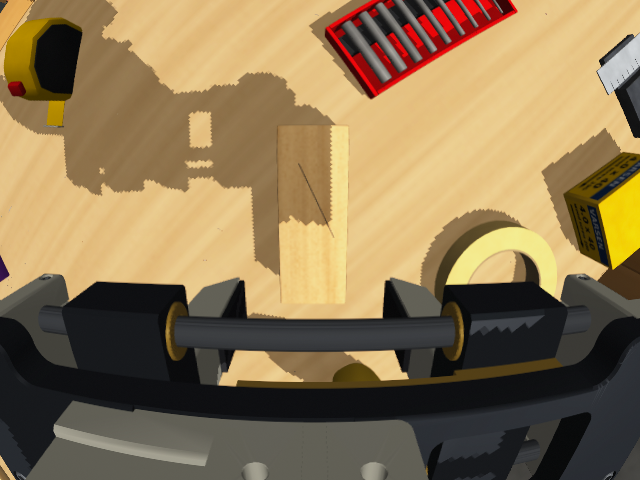

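The block is centred between the fingers and lined up with them. Its top corners are at about (277,126), (349,126), (346,304) and (281,304). I'll check the position from these, then descend.

```bash
python3 -c "
from go import *
from loc import fit
w=load('w3'); B=plane(w,[[277,126],[349,126],[346,304],[281,304]],45,w['W']); print(B.round(1)); print(fit([[-22.5,60],[22.5,60],[22.5,-60],[-22.5,-60]],B))"
python3 -m pendant '{"dp":[[0.0014,0.0003,0.04],[0.0014,0.0003,0.08],[0.0014,0.0003,0.114],[0.0014,0.0003,0.114]],"rotation":[[0,0,0],[0,0,0],[0,0,0],[0,0,0]]}'
python3 -m pendant '{"dp":[[0,0,0],[0,0,0],[0,0,0],[0,0,0],[0,0,0],[0,0,0]],"rotation":[[0,0,0],[0,0,0],[0,0,0],[0,0,0],[0,0,0],[0,0,0]]}' 0.03
```

```text
[[524.5 324.3  45. ]
 [554.9 356.9  45. ]
 [642.6 275.8  45. ]
 [611.9 242.8  45. ]]
(np.float64(0.8220769128718387), array([583.48156348, 299.96511715]), array([[-0.26946963,  0.0280628 ],
       [-0.10249288,  0.37036996],
       [ 0.12349644, -0.19623216],
       [ 0.24846607, -0.20220059]]))
time: 4.05
tool_pos: [596.9, 284.6, 3.9]
tcp_rot: [-3.138, -0.002, 2.388]
contact_force: [0.2, 0.8, 0.5]
grip_width: 65.0
finger_force: 0.0
time: 4.8
tool_pos: [598.8, 286.6, 7.6]
tcp_rot: [3.139, 0.002, 2.39]
contact_force: [-0.5, -1.8, 6.6]
grip_width: 44.8
finger_force: 30.0
```

```bash
python3 -m pendant '{"dp":[[0,0,-0.05],[0,0,-0.1],[0,0,-0.12],[0,0,-0.12],[0,0,-0.12],[0,0,-0.12],[0,0,-0.12]],"rotation":[[0,0,0],[0,0,0],[0,0,-0.15],[0,0,-0.3],[0,0,-0.48],[0,0,-0.662],[0,0,-0.662]]}'
python3 -c "
from go import *
to(cl(120,29,125),3.053)"
```

```text
time: 5.68
tool_pos: [597.7, 286.7, 125.8]
tcp_rot: [3.141, 0.0, 3.05]
contact_force: [0.2, 0.5, -2.2]
grip_width: 44.8
finger_force: 29.9
dp [-0.0891 -0.3116  0.0008] rot [ 0.0002  0.0002 -0.0027] rows 6.0 1.0
```

```bash
python3 -m pendant '{"dp":[[0,-0.05,0],[0,-0.1,0],[-0.01,-0.15,0],[-0.03,-0.2,0],[-0.055,-0.25,0],[-0.089,-0.3116,0],[-0.089,-0.3116,0],[-0.089,-0.3116,0]],"rotation":[[0,0,-0.003],[0,0,-0.003],[0,0,-0.003],[0,0,-0.003],[0,0,-0.003],[0,0,-0.003],[0,0,-0.003],[0,0,-0.003]]}'
python3 -c "
from go import *
to(cl(120,29,25.5),3.053)
w=wrist('w4')
s=vision.capture('side'); cv2.imwrite('pics/s4.png',cv2.resize(s['pixels'][170:320,210:410,::-1],None,fx=4,fy=4,interpolation=cv2.INTER_CUBIC))"
```

```text
time: 6.68
tool_pos: [658.3, -31.9, 125.2]
tcp_rot: [3.141, -0.001, 3.051]
contact_force: [-1.0, 1.2, -1.0]
grip_width: 44.8
finger_force: 29.9
dp [0.0002 0.0001 0.0997] rot [ 0.0006 -0.0006 -0.002 ] rows 2.0 1.0
```

View pics/w4.png

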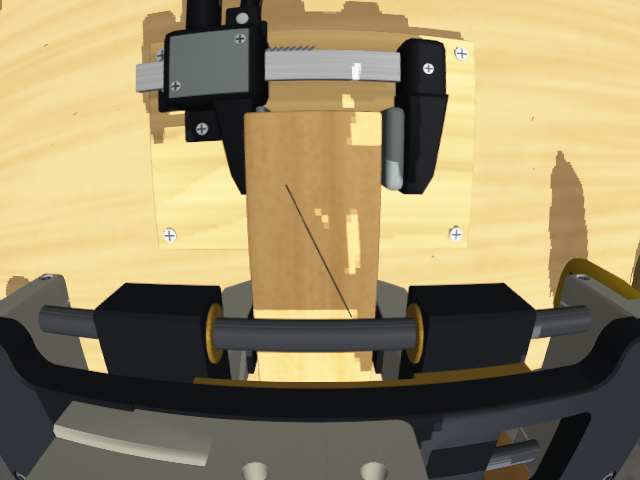

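The block hangs over the gap, parallel to the jaws. The board corners visible here are about (475,42), (473,248) and (160,247). I'll refine the clamp pose with them.

```bash
python3 -c "
from go import *
from loc import fit
w=load('w4'); P=plane(w,[[475,42],[473,248],[160,247]],18,w['W']); print(fit([[-32,150],[130,150],[130,-95]],P))
print('bar top edge / housing corner', plane(w,[[266,52],[265,80]],45,w['W']).round(1))
for q in [(82,0,62),(26,-2,66),(80,83,60)]: print(q,proj(w,[cl(*q)],w['W']).round())
B=plane(w,[[245,112],[381,112]],125-6.5+45,w['W']); print('block end world',B.round(1), ((B[:,:2]-T0)@np.array([[np.cos(TH),-np.sin(TH)],[np.sin(TH),np.cos(TH)]])).round(1))
"
```

```text
(np.float64(-0.08780687127419258), array([535.46023367, -47.50302394]), array([[-0.8768326 ,  2.22250898],
       [-0.58529142, -2.71762693],
       [ 1.46212401,  0.49511796]]))
bar top edge / housing corner [[526.9 -50.6  45. ]
 [545.5 -52.8  45. ]]
(82, 0, 62) [[266. 195.]]
(26, -2, 66) [[260. 101.]]
(80, 83, 60) [[402. 191.]]
block end world [[575.8 -46.8 163.5]
 [579.8  -3.3 163.5]] [[39.5  6.8]
 [39.6 50.4]]
```

```bash
python3 -m pendant '{"dp":[[0,0,0.04],[0,0,0.075],[0,0,0.09],[0,0,0.097],[0,0,0.099],[0,0,0.1],[0,0,0.1]],"rotation":[[0,0,-0.002],[0,0,-0.002],[0,0,-0.002],[0,0,-0.002],[0,0,-0.002],[0,0,-0.002],[0,0,-0.002]]}'
```

```text
time: 7.65
tool_pos: [659.0, -31.8, 26.4]
tcp_rot: [-3.142, 0.001, 3.057]
contact_force: [0.5, -0.2, -2.1]
grip_width: 44.8
finger_force: 29.9
```

```bash
python3 -m pendant '{"dp":[[0,0,0.001],[0,0,0.0015],[0,0,0.0015]],"rotation":[[0,0,0],[0,0,0],[0,0,0]]}'
python3 -m pendant '{"dp":[[0,0,0],[0,0,0],[0,0,0],[0,0,0]],"rotation":[[0,0,0],[0,0,0],[0,0,0],[0,0,0]]}' 0.075
python3 -m pendant '{"dp":[[0,0,-0.04],[0,0,-0.09],[0,0,-0.13],[0,0,-0.13],[0,0,-0.13]],"rotation":[[0,0,0],[0,0,0],[0,0,0],[0,0,0],[0,0,0]]}'
python3 -c "
from go import *
w=wrist('w5'); to(cl(-73,-28.5,150),3.053)
"
```

```text
time: 8.02
tool_pos: [659.0, -31.8, 25.5]
tcp_rot: [-3.142, 0.002, 3.057]
contact_force: [-2.2, -0.6, 5.3]
grip_width: 45.0
finger_force: 29.9
time: 8.52
tool_pos: [658.5, -31.7, 23.9]
tcp_rot: [3.141, -0.0, 3.057]
contact_force: [0.3, 0.0, 0.7]
grip_width: 74.2
finger_force: 0.0
time: 9.15
tool_pos: [658.0, -31.6, 153.3]
tcp_rot: [3.141, -0.001, 3.057]
contact_force: [0.6, 0.4, -0.6]
grip_width: 75.2
finger_force: 0.0
dp [ 0.1929 -0.057   0.003 ] rot [ 0.0003 -0.0026  0.0038] rows 4.0 1.0
```

View pics/w5.png

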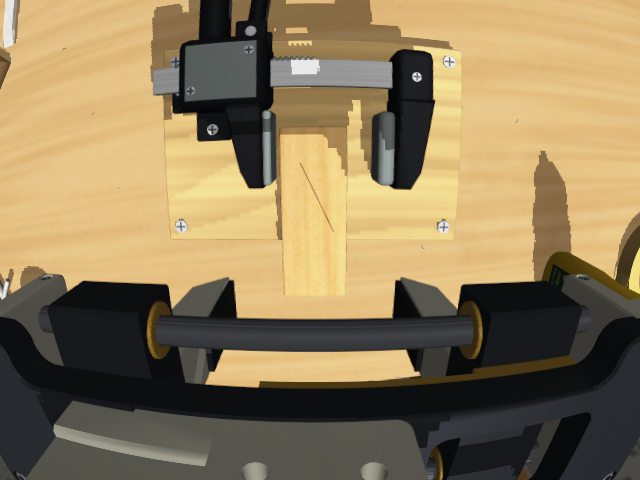

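The block lies flat between the jaws. Its top runs about (281,127) to (346,295), with clear gaps on both sides. I'll go over the handle, turning the tool half a turn so the wrist camera faces the jaws.

```bash
python3 -m pendant '{"dp":[[0.03,-0.01,0],[0.07,-0.02,0],[0.11,-0.03,0],[0.15,-0.045,0],[0.193,-0.057,0],[0.193,-0.057,0],[0.193,-0.057,0],[0.193,-0.057,0]],"rotation":[[0,0,0.18],[0,0,0.36],[0,0,0.54],[0,0,0.72],[0,0,0.9],[0,0,1.08],[0,0,1.26],[0,0,1.44]]}' 0.075
python3 -m pendant '{"dp":[[0,0,0],[0,0,0],[0,0,0],[0,0,0],[0,0,0],[0,0,0],[0,0,0],[0,0,0]],"rotation":[[0,0,0.18],[0,0,0.36],[0,0,0.54],[0,0,0.72],[0,0,0.9],[0,0,1.08],[0,0,1.26],[0,0,1.44]]}'
python3 -m pendant '{"dp":[[0,0,0],[0,0,0],[0,0,0],[0,0,0],[0,0,0]],"rotation":[[0,0,0.18],[0,0,0.26],[0,0,0.26],[0,0,0.26],[0,0,0.26]]}'
python3 -c "
from go import *
to(cl(-73,-28.5,90),-0.0886)
w=wrist('w6'); print(get_obs()['joint_positions'].round(2))
s=load('side0'); print(plane(s,[[365,262],[411,284]],5).round(), cl(-73,20,0),cl(-73,-75,0))
"
```

```text
time: 10.2
tool_pos: [460.5, -72.0, 152.8]
tcp_rot: [-3.139, -0.001, 1.611]
contact_force: [-0.7, 0.5, -1.4]
grip_width: 74.9
finger_force: 0.0
time: 11.2
tool_pos: [460.5, -71.9, 152.6]
tcp_rot: [-3.14, 0.003, 0.171]
contact_force: [0.0, -0.1, -0.3]
grip_width: 74.7
finger_force: 0.0
time: 11.82
tool_pos: [461.2, -72.1, 153.8]
tcp_rot: [-3.141, 0.001, -0.082]
contact_force: [0.1, -0.3, 0.1]
grip_width: 75.3
finger_force: 0.0
dp [-0.0006 -0.0001  0.0638] rot [-0.0002  0.0005  0.0063] rows 2.0 1.0
[-0.32  0.32  1.79  0.    1.04  1.33]
[[408. -29.   5.]
 [292.  59.   5.]] [464.95601871 -23.61910694   0.        ] [ 456.55002657 -118.24647769    0.        ]
```

View pics/w6.png

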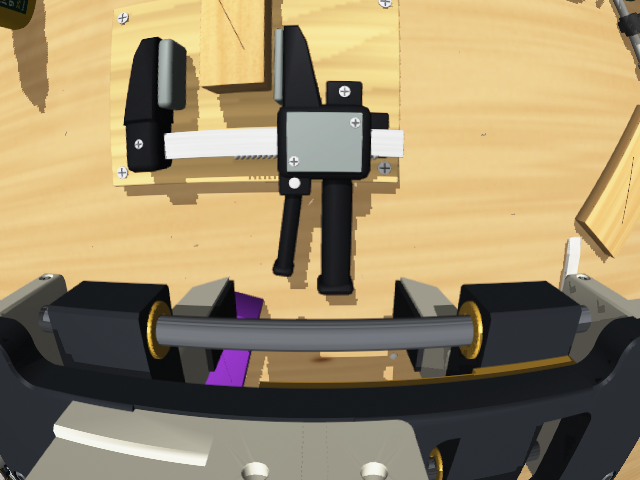

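The picture shows trigger and handle centred between the open fingers: trigger left edge about x=280, handle back edge about x=353. The block at (237,45) and the pad at (172,75) stay in view for watching the pumping. I'll descend beside the handle.

```bash
python3 -c "
from go import *
w=load('w6'); print(plane(w,[[265,297]],45,w['W']).round())
print(plane(w,[[353,285],[350,250]],42,w['W']).round(),cl(-104,-55,42),cl(-80,-55,42)); print(plane(w,[[277,270],[285,225]],42,w['W']).round(),cl(-99,2,42),cl(-73,-2,42))"
python3 -m pendant '{"dp":[[0,0,0.04],[0,0,0.08],[0,0,0.11],[0,0,0.13],[0,0,0.13],[0,0,0.13]],"rotation":[[0,0,0.006],[0,0,0.006],[0,0,0.006],[0,0,0.006],[0,0,0.006],[0,0,0.006]]}'
```

```text
[[417. -29.  45.]]
[[421. -99.  42.]
 [450. -98.  42.]] [427.44130394 -95.58191799  42.        ] [451.34716602 -97.70553706  42.        ]
[[438. -41.  42.]
 [473. -51.  42.]] [437.46528715 -39.24791618  42.        ] [463.0093679  -45.53281385  42.        ]
time: 12.62
tool_pos: [461.9, -72.3, 24.7]
tcp_rot: [3.141, -0.001, -0.089]
contact_force: [-0.5, 0.4, 0.2]
grip_width: 75.1
finger_force: 0.0
```

```bash
python3 -m pendant '{"dp":[[0,0,0],[0,0,0],[0,0,0],[0,0,0]],"rotation":[[0,0,0],[0,0,0],[0,0,0],[0,0,0]]}' 0.0535
python3 -m pendant '{"dp":[[0,0.002,0],[0,0.004,0],[0,0.0065,0],[0,0.0065,0],[0,0.0065,0],[0,0.0065,0]],"rotation":[[0,0,0],[0,0,0],[0,0,0],[0,0,0],[0,0,0],[0,0,0]]}' 0.041
```

```text
time: 13.12
tool_pos: [461.5, -72.4, 24.3]
tcp_rot: [3.141, -0.001, -0.089]
contact_force: [-1.1, -1.2, 3.2]
grip_width: 53.7
finger_force: 2.2
time: 13.88
tool_pos: [460.8, -78.5, 24.3]
tcp_rot: [3.141, -0.0, -0.088]
contact_force: [-1.4, -0.0, 4.8]
grip_width: 41.3
finger_force: 27.7
```

```bash
cat > meas.py <<'E'
from go import *
import sys
def prof(w,x,z,ys):
    p=proj(w,[cl(x,y,z) for y in ys],w["W"]).astype(np.float32)
    return cv2.remap(cv2.cvtColor(w["pixels"],cv2.COLOR_RGB2GRAY),p[None,:,0],p[None,:,1],cv2.INTER_LINEAR)[0], p
def show(w):
    ys=np.arange(0,110,2.)
    for x,z in ((0,46),(40,61)):
        g,p=prof(w,x,z,ys); print((x,z),p[0].round(),p[-1].round()," ".join(f"{int(y)}:{v}" for y,v in zip(ys,g)))
E
python3 -c "
from meas import *
print(get_obs()['finger_force'],get_obs()['grip_width'])
show(load('w6')); show(wrist('w7'))"
```

```text
27.660974487662315 41.349769971856794
(0, 46) [275. 141.] [137. 148.] 0:239 2:239 4:239 6:239 8:239 10:239 12:239 14:238 16:238 18:238 20:238 22:238 24:238 26:239 28:239 30:239 32:239 34:238 36:238 38:238 40:238 42:239 44:239 46:239 48:239 50:239 52:239 54:239 56:239 58:239 60:240 62:240 64:240 66:240 68:240 70:240 72:240 74:240 76:240 78:241 80:241 82:241 84:138 86:5 88:7 90:10 92:17 94:22 96:28 98:32 100:32 102:32 104:88 106:168 108:154
(40, 61) [272.  83.] [126.  95.] 0:123 2:50 4:53 6:55 8:56 10:57 12:58 14:60 16:66 18:72 20:70 22:65 24:65 26:65 28:68 30:78 32:74 34:62 36:67 38:87 40:99 42:98 44:93 46:91 48:94 50:183 52:124 54:124 56:123 58:122 60:119 62:36 64:33 66:34 68:33 70:35 72:74 74:129 76:165 78:171 80:167 82:136 84:9 86:15 88:28 90:31 92:32 94:32 96:32 98:32 100:32 102:31 104:31 106:31 108:141
(0, 46) [220. 145.] [ 11. 166.] 0:91 2:246 4:247 6:246 8:246 10:246 12:246 14:246 16:246 18:246 20:246 22:246 24:246 26:246 28:246 30:246 32:246 34:246 36:246 38:246 40:246 42:246 44:246 46:246 48:246 50:246 52:246 54:246 56:246 58:246 60:246 62:247 64:247 66:247 68:247 70:247 72:247 74:247 76:170 78:7 80:8 82:8 84:8 86:12 88:14 90:19 92:25 94:30 96:34 98:35 100:34 102:33 104:53 106:232 108:170
(40, 61) [209.  31.] [-13.  81.] 0:59 2:62 4:63 6:61 8:63 10:64 12:64 14:67 16:70 18:72 20:72 22:71 24:73 26:72 28:72 30:73 32:70 34:67 36:71 38:74 40:76 42:75 44:76 46:75 48:74 50:54 52:39 54:39 56:38 58:38 60:39 62:44 64:96 66:143 68:176 70:186 72:184 74:122 76:11 78:25 80:27 82:34 84:30 86:30 88:30 90:30 92:30 94:29 96:30 98:30 100:0 102:0 104:0 106:0 108:0
```

The first squeeze drew the jaw in about 8.3 mm, and the head edge is cleanly measurable in the image. I'll keep pumping.

```bash
cat >> meas.py <<'E'
def trav(w,th=120):
    ys=np.arange(10,100,.25); g,_=prof(w,0,46,ys); i=np.argmax(g<th); return ys[i]-84.2
def rep(n):
    w=wrist(n); o=get_obs(); ys=np.arange(0,100,2.); g,_=prof(w,30,61,ys)
    print("travel",trav(w),"w",o["grip_width"].round(2),"ff",o["finger_force"].round(1),o["contact_force"].round(1),o["tool_pos"].round(1)); print(*g)
E
Z3='[0,0,0],[0,0,0],[0,0,0]'
python3 -m pendant '{"dp":[[0,-0.003,0],[0,-0.0065,0],[0,-0.0065,0],[0,-0.0065,0]],"rotation":[[0,0,0],[0,0,0],[0,0,0],[0,0,0]]}' 0.056 >/dev/null
python3 -c "from meas import *; rep('a2')"
python3 -m pendant '{"dp":[[0,0.002,0],[0,0.004,0],[0,0.0065,0],[0,0.0065,0],[0,0.0065,0]],"rotation":[[0,0,0],[0,0,0],[0,0,0],[0,0,0],[0,0,0]]}' 0.041 >/dev/null
python3 -c "from meas import *; rep('b2')"
```

```text
Traceback (most recent call last):
  File "meas.py", line 14, in rep
    print("travel",trav(w),"w",o["grip_width"].round(2),"ff",o["finger_force"].round(1),o["contact_force"].round(1),o["tool_pos"].round(1)); print(*g)
                               ^^^^^^^^^^^^^^^^^^^^^
AttributeError: 'float' object has no attribute 'round'
Traceback (most recent call last):
  File "meas.py", line 14, in rep
    print("travel",trav(w),"w",o["grip_width"].round(2),"ff",o["finger_force"].round(1),o["contact_force"].round(1),o["tool_pos"].round(1)); print(*g)
                               ^^^^^^^^^^^^^^^^^^^^^
AttributeError: 'float' object has no attribute 'round'
```

```bash
sed -i 's/o\["grip_width"\].round(2)/round(o["grip_width"],2)/; s/o\["finger_force"\].round(1)/round(o["finger_force"],1)/' meas.py
python3 -c "
from meas import *
print(trav(load('a2')),trav(load('b2'))); rep('c2')"
python3 -m pendant '{"dp":[[0,-0.003,0],[0,-0.0065,0],[0,-0.0065,0],[0,-0.0065,0]],"rotation":[[0,0,0],[0,0,0],[0,0,0],[0,0,0]]}' 0.056 >/dev/null
python3 -c "from meas import *; rep('a3')"
python3 -m pendant '{"dp":[[0,0.002,0],[0,0.004,0],[0,0.0065,0],[0,0.0065,0],[0,0.0065,0]],"rotation":[[0,0,0],[0,0,0],[0,0,0],[0,0,0],[0,0,0]]}' 0.041 >/dev/null
python3 -c "from meas import *; rep('b3')"
```

```text
-7.200000000000003 -15.450000000000003
travel -15.450000000000003 w 41.27 ff 24.7 [-4.3  0.2 -0.6] [460.  -78.4  23.8]
127 118 111 113 109 99 102 103 89 84 94 90 83 68 107 135 135 135 135 38 39 39 39 38 39 38 38 39 70 108 136 137 139 66 10 18 21 31 31 30 30 30 31 31 30 30 30 74 218 14
travel -15.450000000000003 w 56.22 ff 0.0 [-0.3 -0.1 -0.1] [461.8 -72.3  24.2]
136 132 133 133 134 128 135 126 131 133 124 130 122 117 138 135 135 135 135 135 38 38 38 38 38 38 39 38 62 102 131 137 139 111 9 16 20 32 31 31 31 31 30 31 31 30 31 62 219 219
travel -23.450000000000003 w 41.24 ff 26.2 [-3.6  1.9  2.7] [460.4 -78.4  24. ]
136 135 134 136 131 126 121 121 108 111 114 99 92 83 136 135 40 38 38 38 38 39 38 38 58 99 130 138 139 127 11 17 21 31 31 30 30 30 31 31 30 30 31 110 218 218 217 218 218 137
```

8 mm per stroke, so travel is now about 24 mm. Two more strokes.

```bash
python3 -m pendant '{"dp":[[0,-0.003,0],[0,-0.0065,0],[0,-0.0065,0],[0,-0.0065,0]],"rotation":[[0,0,0],[0,0,0],[0,0,0],[0,0,0]]}' 0.056 >/dev/null
python3 -m pendant '{"dp":[[0,0.002,0],[0,0.004,0],[0,0.0065,0],[0,0.0065,0],[0,0.0065,0]],"rotation":[[0,0,0],[0,0,0],[0,0,0],[0,0,0],[0,0,0]]}' 0.041 >/dev/null
python3 -c "from meas import *; rep('b4')"
python3 -m pendant '{"dp":[[0,-0.003,0],[0,-0.0065,0],[0,-0.0065,0],[0,-0.0065,0]],"rotation":[[0,0,0],[0,0,0],[0,0,0],[0,0,0]]}' 0.056 >/dev/null
python3 -m pendant '{"dp":[[0,0.002,0],[0,0.004,0],[0,0.0045,0],[0,0.0045,0],[0,0.0045,0]],"rotation":[[0,0,0],[0,0,0],[0,0,0],[0,0,0],[0,0,0]]}' 0.045 
python3 -c "from meas import *; rep('b5')"
```

```text
travel -30.950000000000003 w 41.23 ff 24.8 [-4.3  0.5  2.3] [460.  -78.4  23.9]
136 136 135 135 135 135 135 130 129 135 114 105 131 135 127 39 39 39 38 38 38 39 51 92 125 137 137 16 18 31 32 32 31 31 31 30 31 31 30 31 218 217 217 218 218 218 217 218 218 55
time: 18.73
tool_pos: [460.8, -76.5, 24.0]
tcp_rot: [3.142, 0.0, -0.088]
contact_force: [-1.0, 2.5, 1.5]
grip_width: 45.4
finger_force: 27.7
travel -34.45 w 45.44 ff 27.7 [-2.1  2.   2.5] [460.8 -76.5  24. ]
135 135 135 135 135 135 135 135 134 135 127 119 134 135 135 39 38 38 38 39 38 38 54 96 129 17 18 31 32 32 32 32 31 31 31 32 31 35 218 218 218 218 218 218 218 218 218 218 218 218
```

```bash
python3 -c "
from meas import *
for n in ('w7','b2','a3','b3','b4','b5'):
    w=load(n); print(n,trav(w))
    for x,z in ((33,61),(43,63)):
        ys=np.arange(-6,80,1.); g,p=prof(w,x,z,ys); print((x,z),p[6].round(),*g)
"
```

```text
w7 -7.700000000000003
(33, 61) [209.  50.] 131 172 187 189 168 61 60 60 59 58 58 58 59 60 61 61 62 63 63 64 64 65 66 66 66 66 66 67 67 67 68 67 67 67 67 67 67 67 68 68 101 124 132 133 133 133 132 133 132 126 38 39 39 39 39 39 39 38 38 38 39 38 38 38 39 39 39 39 51 73 96 120 138 155 172 181 182 182 181 175 153 14 12 19 21 22
(43, 63) [208.  21.] 151 194 197 180 112 59 59 61 63 63 61 61 188 209 220 224 224 224 225 226 227 228 226 226 223 222 224 221 218 222 224 227 228 227 227 225 225 222 220 219 216 219 223 225 227 229 230 229 227 225 225 227 227 227 226 227 175 39 39 39 38 39 39 38 39 39 43 59 81 112 138 158 174 187 188 188 187 178 159 18 11 18 25 28 30 37
b2 -15.450000000000003
(33, 61) [208.  48.] 132 173 187 188 168 59 59 60 58 58 58 58 59 61 62 62 63 64 64 64 64 65 65 66 67 66 67 66 66 67 66 67 68 67 67 67 68 68 68 68 80 120 131 109 38 38 39 38 39 39 39 38 38 39 38 38 38 38 39 38 45 68 93 117 137 156 173 183 183 182 182 176 161 14 11 18 20 21 23 32 32 31 31 30 31 31
(43, 63) [207.  18.] 151 194 196 179 103 60 58 61 62 63 61 61 189 207 219 223 223 224 226 226 227 227 227 225 223 2
[... 2134 characters left out ...]
31 32 31 31 31 32 31 31 31 31 31 36 218 225 225 225 225
b5 -34.45
(33, 61) [214.  49.] 129 171 185 188 167 57 57 55 56 56 58 59 60 63 64 63 64 63 63 64 63 65 65 64 66 66 65 65 65 64 64 65 66 67 66 64 45 37 38 38 38 38 38 38 38 38 38 38 38 45 71 99 124 144 164 182 155 17 19 25 32 31 32 32 31 32 31 32 31 32 32 32 31 32 32 32 31 32 32 32 58 218 222 222 222 222
(43, 63) [213.  20.] 146 192 195 180 94 59 192 208 214 218 221 221 222 226 227 226 225 223 222 223 223 221 219 220 224 227 228 227 226 225 225 221 218 218 214 219 223 223 227 229 229 229 226 222 225 226 225 224 227 227 176 136 161 181 195 86 22 24 32 34 33 33 31 32 32 31 31 32 31 31 32 31 31 31 31 32 31 171 225 225 226 225 225 225 225 225
```

The numbers show the block already against the fixed jaw, with its edge at y≈0. The head has advanced further than the pad face, so the pad is pressed in about 7 mm, near the limit. The bar evidently started partly drawn in. I'll ease the squeeze off a little, still holding.

```bash
python3 -m pendant '{"dp":[[0,-0.001,0],[0,-0.001,0],[0,-0.001,0],[0,-0.001,0]],"rotation":[[0,0,0],[0,0,0],[0,0,0],[0,0,0]]}' 0.047
python3 -c "
from meas import *
w=wrist('c1'); print(trav(w),[get_obs()['finger_force']])
for x,z in ((33,61),(43,63)):
    ys=np.arange(34,60,.5); g,p=prof(w,x,z,ys); print(*g); print(*prof(load('b5'),x,z,ys)[0]);print(*prof(load('b4'),x,z,ys)[0])
"
```

```text
time: 19.27
tool_pos: [460.9, -75.6, 24.0]
tcp_rot: [-3.141, 0.0, -0.09]
contact_force: [-2.1, 1.9, 4.0]
grip_width: 47.3
finger_force: 12.5
-33.7 [12.469361275434494]
38 38 38 38 38 37 38 38 38 39 38 38 38 38 38 38 39 39 45 57 70 84 98 112 124 134 145 154 164 174 184 187 186 182 137 20 17 19 19 21 27 33 32 31 32 32 31 31 32 31 31 31
38 38 38 38 38 38 38 38 38 38 38 38 38 38 38 38 38 40 45 58 71 85 99 112 124 135 144 155 164 174 182 186 155 56 17 19 19 20 25 33 32 31 31 31 32 31 32 32 31 32 32 32
38 38 38 38 39 38 38 39 38 39 38 38 38 38 38 38 38 38 42 55 68 81 94 109 121 131 142 152 162 171 180 187 186 185 185 184 183 182 182 140 57 17 18 19 20 21 27 32 32 31 32 31
229 229 229 227 225 223 223 224 224 225 225 226 225 224 225 226 227 227 227 225 154 121 136 151 161 171 181 190 195 196 195 161 45 21 22 23 25 29 34 34 34 33 32 33 32 32 33 32 32 32 32 31
229 230 229 228 226 222 222 224 225 225 226 226 225 224 224 225 227 226 227 223 176 121 136 150 161 170 181 190 195 181 86 21 22 23 24 27 32 34 34 32 33 33 33 32 31 32 32 32 32 32 31 31
230 229 229 228 226 224 223 224 224 225 225 225 225 224 224 226 226 226 227 227 192 118 134 148 158 168 178 186 194 195 195 194 193 193 190 185 147 50 21 22 24 25 25 31 35 34 34 33 32 32 31 31
```

Now squeeze is about 5–6.5 mm by both the image and the force estimate, with 12.5 N on the trigger. A brief hold to confirm it's steady, then I'll hand in.

```bash
python3 -m pendant '{"dp":[[0,0,0],[0,0,0],[0,0,0],[0,0,0],[0,0,0],[0,0,0]],"rotation":[[0,0,0],[0,0,0],[0,0,0],[0,0,0],[0,0,0],[0,0,0]]}'
python3 -c "
from meas import *
from plant import workorder
print(trav(wrist('c2'))); print(workorder.close_job())"
```

```text
time: 20.08
tool_pos: [460.9, -75.6, 24.0]
tcp_rot: [-3.141, 0.0, -0.089]
contact_force: [-4.2, 1.4, 3.9]
grip_width: 46.8
finger_force: 12.5
-33.7
the job is handed in; nothing more can be done
None
```

The offcut is pinned flat between the jaws against the fixed one, the pad pressed in an estimated 5–6.5 mm and the trigger still held squeezed at about 12.5 N; I handed the job in at about 20 s, and no verdict came back.

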